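# Open the self-closing tip box with its key and hold it open

### The arm

A 6-joint arm with a two-finger parallel gripper is mounted at the origin on a cart in front of the work surface, level with it; the furniture and walls round the work are solid. World frame = base frame: x ahead of the robot, y to its left, z up, the work surface at z = 0. Lengths are in m, angles in rad, forces in N, time in s.
With the tool pointing down it reaches from about 0.375 to 0.975 m from the base axis. Payload 3.8 kg.
Tool frame: the origin (TCP) lies between the finger pads; the fingertips stand 8 mm ahead of it and the grasp point (between the pads) lies 11 mm behind it; z points along the fingers, y is the line along which they close (so a half turn about z gives the same grasp; the last joint's range is limited). The gripper opens to 88 mm and grips with 3 to 60 N. Pads are 18 mm wide; open, the fingers measure 123 mm over their backs; the gripper's body (75 mm by 187 mm) begins 45 mm behind the grasp point.
Start: joints at [-1.293, 0.264, 1.604, -0, 1.274, -0.037], TCP at [0.209, -0.642, 0.247] pointing down, gripper open.
Joint ranges: [-2.63, 2.63], [-0.94, 2.18], [0.31, 2.57], [-1.31, 4.45], [0, 2.66], [-2.55, 2.55]. Speed limits (rad/s): [2.57, 2.57, 3.14, 3.14, 3.14, 3.14].

### API

Orientations are given as a unit quaternion [w, x, y, z].
In Python, from cell import robot, viewer gives the robot as it stands. The module is installed in compiled form; this text tells all that it offers.
- The arm moves only by the tool arm_command, never from a script. Its argument "moves" is a list of rows, each an object with "slide": the shift along the tool's x, y, z in m, a list of three; "yaw": the turn about the tool's z in rad. In form: [{"slide": [x, y, z], "yaw": yaw}, ...]. A call has 1 to 10 rows; each row shifts and turns the commanded pose from where the row before left it, along the tool's axes as they then stand; what a row does not reach is not made up. A row lasts 1/8 s, in which the tool goes at most 62.5 mm and 10.7 degrees, less where a joint would pass 70% of its speed; a pose out of reach is approached as far as the arm can. A call with a gripper value outside its range is refused whole. "gripper" is the finger opening in m, from 0 to 0.0881, set as the call begins (left out, the last holds). The fingers move at their own pace and stop on an object; the grip force is fixed at half the most. Time passes only in rows, so rows that do not move let the fingers close. It gives the time, the measured TCP pose, the force, the opening and the grip force at its end, in the units of the state.
- robot.observe(): the state, without advancing time (a new reading comes with each control period).
- viewer.grab_frame(name): name is "side" or "top"; returns a dict with "pixels" (400x640x3 uint8, red, green, blue), "fx", "fy", "cx", "cy" (pixels), "R" (3x3) and "t" (3): a world point X has camera coordinates R X + t. Camera axes: x right, y down, z forward; pixel columns grow to the right and rows downward; lengths in m; the calibration is good to about 2 mm. A picture is of the moment at which its call begins. There is no depth.
- robot.close_job(): hands the job in; it is judged then, once.
The state is a dict: "time_s": time; "joint_pos": joint angles; "qvel": joint speeds; "joint_efforts": joint torques, N m; "tcp_pos": TCP position; "orientation": TCP orientation; "force": force on the tool from outside, world axes, zero at the start; "torque": the same for the moment, N m; "opening": opening from 0.0 (shut) to 1.0 (fully open); "grasp_force": force on a finger pad.
Only numpy, scipy, OpenCV 4.12 (cv2) and the standard library are available. Lean on these libraries where they do the work, as an engineer would, in place of code of your own. Each camera call takes 0.05 s, during which the arm holds its last target. There are 200 camera calls.

### The job

Open the tip box for me so that I can count the tips: take the red-headed key out of the wooden key block, push it fully home in the lock on top of the tip box (the lock is sticky, so wiggle the key a little if it stops part-way) and turn it a quarter turn clockwise, seen from above, which lifts the lid. The lock springs back and shuts the lid as soon as the key is let go, so finish with the key still gripped, fully in and held turned; leave the other two keys in the block and everything else on the counter where it is.

Things in the scene. Friction and masses are not known exactly. Their poses are not given: they have to be found in the camera images.
- red_key: The tip box's key, red head, 70 long, 0.03 kg; stands in any of the block's slots. Origin: tip of the blade, +z towards the head, x across the width, y through the thickness. Steel blade 11 wide, 3.6 thick, z = 0 to 30, the first 7.5 tapering to a point. Round collar 20 across, z = 30 to 34. Plastic head 26 wide, 8 thick, z = 36 to 70. Fits either way round (half a turn about z).
- red_head (a point): Middle of the red key's flat head, a good place to grip it across its 8 mm thickness: 55 above the tip of the blade, 15 below the head's top end; axes as the red key's. Gripped here with the key fully home in the lock, it is 25 above the face of the lock.
- blue_key: Key with a blue head, same shape, axes and origin as the red one, in another slot of the block: belongs to something else, stays there.
- yellow_key: Key with a yellow head, same shape, axes and origin as the red one, in another slot of the block: belongs to something else, stays there.
- key_block: Fixed beech block, foot 52 x 162, above it 46 x 156, 48 high; origin centre of its underside, y along its length. Three slots in its top at y = -50, 0, 50, each 12.8 along y, 5.4 along x, 36 deep. The keys' collars rest on its top (tips 18 and heads 54 to 88 above the counter), the heads' width along the block's y. The keys pull straight up freely.
- tip_box: Fixed dark steel tip box, 130 deep (x), 220 wide (y), 75 high; origin centre of its underside, front facing its -x. From y = -110 to -13 its top is a fixed deck with the lock, whose vertical axis is at x = 0, y = -62; from y = -13 to 110 it is a grey lid with a coin slot, hinged along the rear (+x) edge; the lid's front edge rises about 50 when opened.
- keyway (a point): Centre of the keyway's mouth in the flat face of the lock's brass plug, 78 above the counter, turning with the plug; x along the keyway (along the tip box's y while locked), y across it, z up. Vertical slot 12.6 long, 4.8 wide; its mouth widens by 2.5 on each side over the top 3. The blade goes in 30, until the collar sits on the face.
- lock_plug (a joint): Turn of the lock plug, rad: 0 locked (start), grows clockwise seen from above, stop at 1.6. Two sticky sprung wafers in the keyway, 11 and 21 mm down, resist the blade (10 to 15 N to push it past, less while wiggling) and block the plug until the blade is nearly home. A spring pulls it back: 0.1 N m at a quarter turn. With the blade's play, the head turns 0.2 to 0.25 further than the plug.
- box_lid (a joint): Opening angle of the tip box's lid, rad, 0 shut; a cam on the plug lifts it: 0.27 times the angle of the plug, 0.42 at a full quarter turn.
- cup_1: Bystander, a red espresso cup; origin at the centre of its underside. Leave it where it is.
- cup_2: Bystander, a red espresso cup; origin at the centre of its underside. Leave it where it is.
- creamer: Bystander, a purple creamer jug; origin at the centre of its underside. Leave it where it is.
- timer: Bystander, a small white shot timer; origin at the centre of its underside. Leave it where it is.
- pitcher_small: Bystander, a small steel milk pitcher; origin at the centre of its underside. Leave it where it is.
- tamper: Bystander, a tamper with a wooden handle; origin at the centre of its underside. Leave it where it is.
- pen: Bystander, a white pen; origin at the centre of its underside. Leave it where it is.

How it is judged:
On the way, in this order (a step that is already met when the one before it is completed fails the run):
1. the red-headed key is lifted clear of the key block (height (world z) of red_key above 0.052 m and contact force between red_key and key_block below 0.1 N), for 0.1 s.
2. the red-headed key stands fully in the lock, which is not turned yet (z of red_key in the frame of keyway below -0.026 m and horizontal distance between red_key and keyway below 0.005 m and angle between red_key's own z axis and vertical below 0.15 rad and value of joint lock_plug below 0.5 rad), for 0.1 s.
3. the key has turned the lock about a quarter and the lid is up (z of red_key in the frame of keyway below -0.026 m and horizontal distance between red_key and keyway below 0.005 m and angle between red_key's own z axis and vertical below 0.15 rad and value of joint lock_plug above 1.1 rad and value of joint box_lid above 0.25 rad), for 0.3 s.
At the end, for the whole second after the job is handed in: Red-headed key upright in the lock, blade at least 26 of its 30 mm in; plug turned at least 1.1 rad clockwise, lid at least 0.25 rad open; fingers still hold the key (over 1 N); other keys in their slots (moved under 15 mm), bystanders moved under 30 mm (all of step 3 and contact force between the fingers and red_key above 1 N and distance of each of blue_key, yellow_key from where it was at the start of the episode below 0.015 m and angle between each of blue_key, yellow_key's own z axis and vertical below 0.2 rad and distance of each of cup_1, cup_2, creamer, timer, pitcher_small, tamper, pen from where it was at the start of the episode below 0.03 m); the arm keeps its last pose, push and grip.
It fails at once if another key is pulled out or knocked (distance of any of blue_key, yellow_key from where it was at the start of the episode above 0.02 m).
It fails at once if a bystander is pushed or tipped (distance of any of cup_1, cup_2, creamer, timer, pitcher_small, tamper, pen from where it was at the start of the episode above 0.04 m).
It also fails if it takes over 51 s, if anything falls off the work surface, if the arm or the gripper's body presses on something with over 40 N, if the wrist force passes 120 N, or if a joint passes its speed limit or range.

## Working session

There is one attempt and no reset: what is moved stays moved. The work goes in short steps, Python scripts to look and compute and a tool call to move; the robot and the scene stay as the last step left them, time stands still between calls to the robot, and variables do not carry over. Pictures are saved under pics/ and viewed, at most 10 in all, crops included, and the job is handed in when it is done.

Besides the shell and the picture viewer there is one more tool, called after "Call:" by a JSON object that holds its "method" and its "body", one argument or row to a line. arm_command: Moves the arm, as the interface text tells. Its arguments: {"type":"object","properties":{"moves":{"type":"array","items":{"type":"object","properties":{"slide":{"type":"array","items":{"type":"number"}},"yaw":{"type":"number"}}}},"gripper":{"type":"number"}},"required":["moves"]}

```bash
mkdir -p pics; python3 - <<'E'
from cell import robot, viewer
import cv2, pickle
s=robot.observe(); print(s)
for n in ("top","side"):
    f=viewer.grab_frame(n); pickle.dump(f,open(f"{n}0.pkl","wb"))
    print(n,f["fx"],f["fy"],f["cx"],f["cy"],f["R"],f["t"])
    cv2.imwrite(f"pics/{n}0.png",f["pixels"][:,:,::-1])
E
```

```text
{'time_s': 0.0, 'joint_pos': array([-1.29291695e+00,  2.64725421e-01,  1.60533215e+00, -3.80933961e-06,
        1.27368703e+00, -3.68986769e-02]), 'qvel': array([ 0.00045262,  0.00086747, -0.00105876,  0.000334  , -0.00038862,
       -0.0004812 ]), 'joint_efforts': array([ 2.62788948e-03, -5.02102518e+01, -3.56871200e+01,  7.27865612e-02,
        2.93343246e-02, -1.99601818e-04]), 'tcp_pos': array([ 0.20879739, -0.64118884,  0.24542926]), 'orientation': array([-1.06795337e-03,  9.87639234e-01,  1.56740503e-01, -1.31138339e-04]), 'force': array([-0.3716666 , -0.10678061, -0.15455848]), 'torque': array([ 0.00371215, -0.04597434, -0.0622806 ]), 'grasp_force': 0.0, 'opening': 1.0051126450639987}
top 432.86121793582896 432.86121793582896 319.0514762387924 197.89351207586418 [[-0.02964588 -0.99954639 -0.00530434]
 [-0.99097501  0.03008486 -0.13062704]
 [ 0.13072737  0.00138392 -0.99141739]] [0.03266114 0.52584837 1.32339627]
side 363.70355611199443 363.70355611199443 314.6151308662002 199.9877066068087 [[ 0.97057339 -0.24067496 -0.00792773]
 [-0.19114679 -0.74998182 -0.63323785]
 [ 0.14645884  0.61611917 -0.77391664]] [-0.49065943  0.1342384   1.0908444 ]
```

View pics/top0.png

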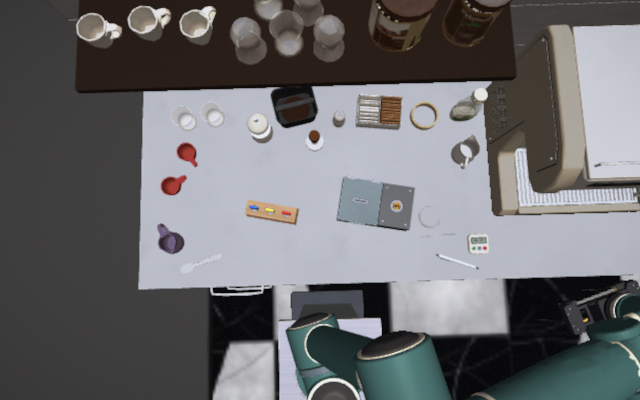

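View pics/side0.png

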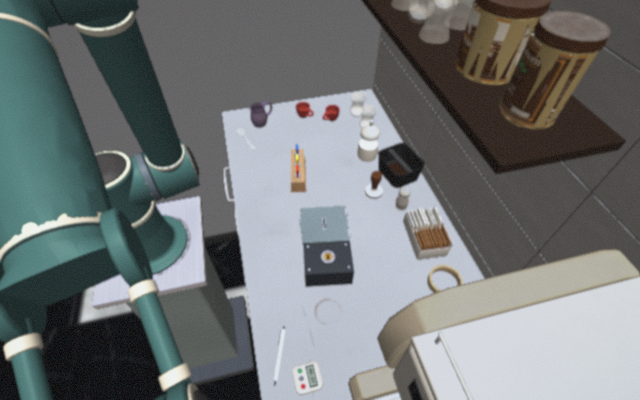

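The top view shows the block near (272,212), with the red key nearest the box at (288,213), yellow at (270,210) and blue at (254,208). The brass lock is at (397,206). The side view shows the block at (298,170) and the lock at (328,257).

```bash
cat > h.py <<'E'
import numpy as np, cv2
def mask(f,lo,hi,roi):
    hsv=cv2.cvtColor(f["pixels"],cv2.COLOR_RGB2HSV); m=cv2.inRange(hsv,lo,hi)
    z=np.zeros_like(m); x0,x1,y0,y1=roi; z[y0:y1,x0:x1]=m[y0:y1,x0:x1]; return z
def cen(m):
    v,u=np.nonzero(m); return np.array([u.mean(),v.mean()]),len(u)
def ray(f,p):
    R=np.array(f["R"]);o=-R.T@np.array(f["t"])
    d=R.T@np.array([(p[0]-f["cx"])/f["fx"],(p[1]-f["cy"])/f["fy"],1]); return o,d
def plane(f,p,z):
    o,d=ray(f,p); return o+d*(z-o[2])/d[2]
def two(f,p,g,q):
    o1,d1=ray(f,p);o2,d2=ray(g,q)
    s=np.linalg.lstsq(np.c_[d1,-d2],o2-o1,rcond=None)[0]
    a,b=o1+s[0]*d1,o2+s[1]*d2; return (a+b)/2,np.linalg.norm(a-b)
E
python3 - <<'E'
from h import *; import pickle
T=pickle.load(open("top0.pkl","rb"));S=pickle.load(open("side0.pkl","rb"))
C=dict(red=((0,150,90),(7,255,255)),yellow=((24,150,90),(34,255,255)),blue=((105,120,60),(130,255,255)))
for k,(lo,hi) in C.items():
    a,n=cen(mask(T,lo,hi,(240,305,195,230)));b,m=cen(mask(S,lo,hi,(285,312,140,190)))
    print(k,a,n,b,m,plane(T,a,.080),plane(S,b,.071),two(T,a,S,b))
lo,hi=(12,90,60),(28,255,255)
for roiT,roiS,nm,z in (((385,408,195,218),(318,338,245,270),"lock",.078),):
    a,n=cen(mask(T,lo,hi,roiT));b,m=cen(mask(S,lo,hi,roiS))
    print(nm,a,n,b,m,plane(T,a,z),plane(S,b,z),two(T,a,S,b))
def crop(f,x0,x1,y0,y1,k): return cv2.resize(f["pixels"][y0:y1,x0:x1,::-1],None,fx=k,fy=k,interpolation=cv2.INTER_CUBIC)
c=np.vstack([crop(T,240,420,170,235,4),np.hstack([crop(S,280,370,140,200,4),crop(S,290,380,200,290,4)[:240]])])
c=np.vstack([crop(T,240,420,170,235,4),np.hstack([crop(S,280,370,135,215,4),crop(S,290,380,205,285,4)])])
cv2.imwrite("pics/c0.png",c)
E
```

```text
red [285.33333333 212.52380952] 21 [296.72727273 168.36363636] 11 [0.47915783 0.11988741 0.08      ] [0.47927322 0.13475055 0.071     ] (array([0.47758986, 0.11937944, 0.08695245]), np.float64(0.0017408483817473537))
yellow [269.5 210. ] 16 [296.625 157.625] 8 [0.48825973 0.16758673 0.08      ] [0.48949549 0.18389386 0.071     ] (array([0.48700734, 0.16669232, 0.08783751]), np.float64(0.0008250513808010299))
blue [253.5 207. ] 20 [296.55555556 146.77777778] 9 [0.49884352 0.21586789 0.08      ] [0.50050436 0.23624532 0.071     ] (array([0.49712435, 0.21412752, 0.0914251 ]), np.float64(0.0008045401266448798))
lock [396.025 205.675] 40 [327.5        255.88888889] 36 [ 0.49005832 -0.21529924  0.078     ] [ 0.48937664 -0.21084641  0.078     ] (array([ 0.48888591, -0.21419617,  0.0839127 ]), np.float64(0.0010631636117407082))
```

View pics/c0.png

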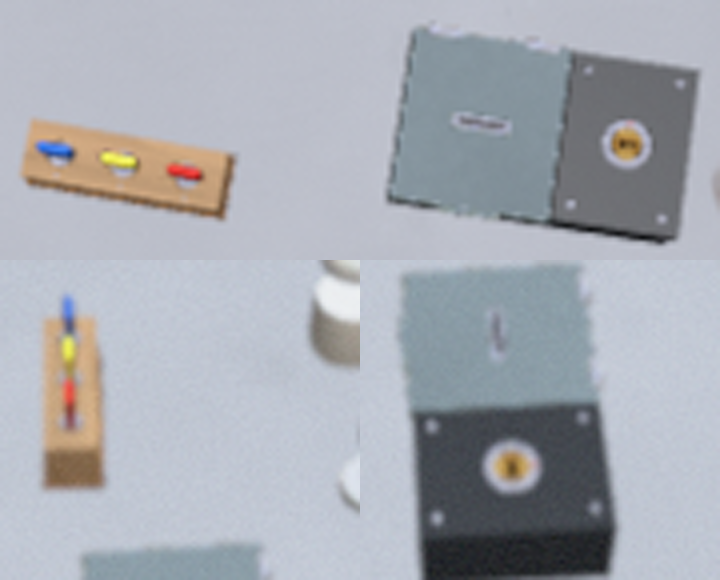

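The crops show the three keys in line on the block, with blue at the far end. The brass plug sits in a pale ring, with four screws around it on the deck. Next I'll fit the yaws.

```bash
python3 - <<'E'
from h import *; import pickle
T=pickle.load(open("top0.pkl","rb"));S=pickle.load(open("side0.pkl","rb"))
def rect(f,m,z):
    m=cv2.morphologyEx(m,cv2.MORPH_CLOSE,np.ones((5,5)))
    c=max(cv2.findContours(m,0,1)[0],key=cv2.contourArea)[:,0]
    P=np.array([plane(f,p,z)[:2] for p in c])
    (cx,cy),(w,h),a=cv2.minAreaRect((P*1000).astype(np.float32)); return np.round([cx,cy,w,h,a],1)
m=mask(T,(8,70,60),(22,255,255),(240,305,190,230)); print("block T",rect(T,m,.048))
m=mask(S,(8,70,130),(22,255,255),(285,312,140,190)); print("block S",rect(S,m,.048))
hsv=cv2.cvtColor(T["pixels"],cv2.COLOR_RGB2HSV)
for p in ((360,190),(390,190),(376,203),(300,180),(397,217),(397,206)): print(p,hsv[p[1],p[0]])
for f,roi in((T,(330,420,170,235)),(S,(295,360,240,290))):
  g=mask(f,(0,0,60 if f is T else 40),(180,110,115 if f is T else 95),roi); 
  print("dark",rect(f,g,.075), g.sum()//255)
g=mask(T,(80,20,100),(110,255,165),(330,390,170,235)); print("lid",rect(T,g,.075))
# bright ring + screws
g=mask(T,(0,0,140),(180,255,255),(380,415,187,228))
n,l,st,ce=cv2.connectedComponentsWithStats(g)
for i in range(1,n): print(st[i,4],ce[i],plane(T,ce[i],.0765)[:2])
E
```

```text
block T [485.7 165.5 158.5  48.4  78.4]
block S [487.3 154.8 183.4  41.1  78.3]
(360, 190) [101  39 157]
(390, 190) [110  14 113]
(376, 203) [100  38 153]
(300, 180) [114  18 202]
(397, 217) [110  13 116]
(397, 206) [ 19 148 133]
dark [ 489.9 -195.2  130.9  131.8   79.5] 723
dark [ 486.2 -227.5  126.8  123.1   79.5] 1583
lid [ 507.4 -106.1  124.5  136.6   78.8]
12 [380.16666667 190.83333333] [ 0.5370848  -0.16976452]
2 [386.5 187. ] [ 0.54829296 -0.18960704]
128 [412.59375 212.09375] [ 0.4692042  -0.26454969]
4 [409.5 190.5] [ 0.53539461 -0.25896681]
1 [380. 201.] [ 0.50594829 -0.16776052]
116 [396.12068966 205.47413793] [ 0.49082353 -0.21588623]
6 [382.  220.5] [ 0.44655208 -0.17094003]
6 [405.  224.5] [ 0.43241429 -0.23954394]
2 [380.5 227. ] [ 0.42710462 -0.16547655]
```

Call:
{"method": "arm_command", "body": {
  "moves": [
    {"slide": [0.031, -0.04, 0], "yaw": 0},
    {"slide": [0.031, -0.04, 0], "yaw": 0},
    {"slide": [0.031, -0.04, 0], "yaw": 0},
    {"slide": [0.031, -0.04, 0], "yaw": 0},
    {"slide": [0.031, -0.04, 0], "yaw": 0},
    {"slide": [0.031, -0.04, 0], "yaw": 0},
    {"slide": [0.031, -0.04, 0], "yaw": 0},
    {"slide": [0.031, -0.04, 0], "yaw": 0},
    {"slide": [0.031, -0.04, 0], "yaw": 0},
    {"slide": [0.031, -0.04, 0], "yaw": 0}
  ],
  "gripper": 0.06
}}

```text
time_s: 1.35
tcp_pos: [0.3799, -0.1638, 0.2465]
orientation: [-0.0, 0.988, 0.157, 0.0]
force: [-0.3, -0.0, -0.6]
opening: 0.682
grasp_force: 0.0
```

Call:
{"method": "arm_command", "body": {
  "moves": [
    {"slide": [0.03, -0.04, 0], "yaw": 0},
    {"slide": [0.03, -0.04, 0], "yaw": 0},
    {"slide": [0.03, -0.04, 0], "yaw": 0},
    {"slide": [0.03, -0.04, 0], "yaw": 0},
    {"slide": [0.03, -0.04, 0], "yaw": 0},
    {"slide": [0.03, -0.04, 0], "yaw": 0},
    {"slide": [0, 0, 0], "yaw": -0.175},
    {"slide": [0, 0, 0], "yaw": -0.175},
    {"slide": [0, 0, 0], "yaw": -0.175},
    {"slide": [0, 0, 0], "yaw": -0.175}
  ]
}}

```text
time_s: 2.6
tcp_pos: [0.4763, 0.1185, 0.2461]
orientation: [-0.0, 0.873, 0.489, -0.001]
force: [-0.2, 0.9, 0.9]
opening: 0.681
grasp_force: 0.0
```

Call:
{"method": "arm_command", "body": {
  "moves": [
    {"slide": [0, 0, 0.04], "yaw": -0.175},
    {"slide": [0, 0, 0.04], "yaw": -0.175},
    {"slide": [0, 0, 0], "yaw": 0},
    {"slide": [0, 0, 0], "yaw": 0}
  ]
}}

```text
time_s: 3.1
tcp_pos: [0.4773, 0.1186, 0.1677]
orientation: [0.0, 0.777, 0.63, 0.0]
force: [0.1, -0.4, 0.3]
opening: 0.681
grasp_force: 0.0
```

Call:
{"method": "arm_command", "body": {
  "moves": [
    {"slide": [0, 0, 0.03], "yaw": 0},
    {"slide": [0, 0, 0.03], "yaw": 0},
    {"slide": [0, 0, 0.03], "yaw": 0},
    {"slide": [0, 0, 0.014], "yaw": 0},
    {"slide": [0, 0, 0], "yaw": 0},
    {"slide": [0, 0, 0], "yaw": 0}
  ]
}}

```text
time_s: 3.85
tcp_pos: [0.4783, 0.1187, 0.0643]
orientation: [0.001, 0.776, 0.63, 0.001]
force: [-0.2, 0.2, -0.4]
opening: 0.679
grasp_force: 0.0
```

```bash
python3 - <<'E'
from cell import robot, viewer
import cv2,numpy as np
a=viewer.grab_frame("top")["pixels"][165:245,230:310,::-1];b=viewer.grab_frame("side")["pixels"][110:200,250:340,::-1]
r=lambda i:cv2.resize(i,(390,390),interpolation=cv2.INTER_CUBIC)
cv2.imwrite("pics/c1.png",np.hstack([r(a),r(b)])); s=robot.observe(); print(s["tcp_pos"],s["force"])
E
```

```text
[0.47810958 0.11870907 0.06425731] [-0.48294388 -0.09165453  1.02291782]
```

View pics/c1.png

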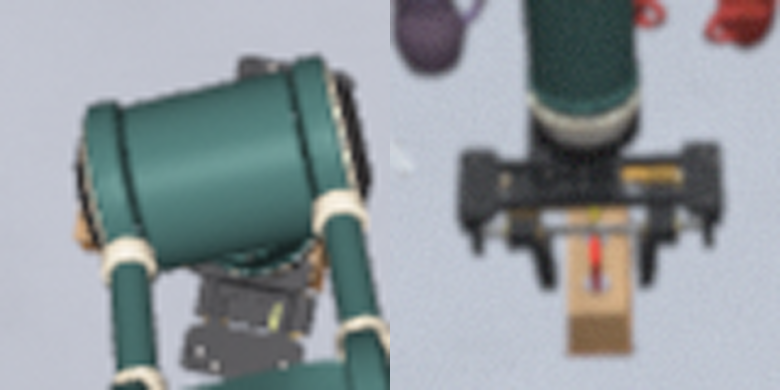

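The fingers straddle the red key evenly in the side crop, with the key at (597,262) and the fingers at (545,265) and (650,265). The top view is blocked by the wrist. I'll close now.

Call:
{"method": "arm_command", "body": {
  "moves": [
    {"slide": [0, 0, 0], "yaw": 0},
    {"slide": [0, 0, 0], "yaw": 0},
    {"slide": [0, 0, 0], "yaw": 0},
    {"slide": [0, 0, 0], "yaw": 0},
    {"slide": [0, 0, 0], "yaw": 0},
    {"slide": [0, 0, 0], "yaw": 0}
  ],
  "gripper": 0.0
}}

```text
time_s: 4.7
tcp_pos: [0.4767, 0.1184, 0.0627]
orientation: [-0.0, 0.776, 0.631, -0.0]
force: [-0.1, 0.6, 0.4]
opening: 0.087
grasp_force: 30.0
```

Call:
{"method": "arm_command", "body": {
  "moves": [
    {"slide": [0, 0, -0.015], "yaw": 0},
    {"slide": [0, 0, -0.03], "yaw": 0},
    {"slide": [0, 0, -0.03], "yaw": 0},
    {"slide": [0, 0, -0.03], "yaw": 0},
    {"slide": [0, 0, 0], "yaw": 0},
    {"slide": [0, 0, 0], "yaw": 0}
  ]
}}

```text
time_s: 5.45
tcp_pos: [0.4761, 0.1184, 0.1672]
orientation: [-0.0, 0.776, 0.631, -0.0]
force: [-0.0, 0.1, -0.6]
opening: 0.09
grasp_force: 30.0
```

```bash
python3 - <<'E'
from h import *; from cell import robot, viewer
S=viewer.grab_frame("side"); s=robot.observe(); p=s["tcp_pos"]; print(p,s["orientation"],s["force"])
R=np.array(S["R"]);t=np.array(S["t"])
def pr(X): c=R@X+t; return np.array([S["fx"]*c[0]/c[2]+S["cx"],S["fy"]*c[1]/c[2]+S["cy"]])
tip=p-[0,0,.045]
g=pr(p+[0,0,.011]); print("grip px",g,"tip px",pr(tip),"collar",pr(tip+[0,0,.032]))
u,v=g.astype(int); print(cen(mask(S,(0,130,80),(8,255,255),(u-12,u+12,v-12,v+15))))
c=S["pixels"][v-30:v+40,u-35:u+35,::-1]; print(u-35,v-30)
cv2.imwrite("pics/c2.png",cv2.resize(c,(560,560),interpolation=cv2.INTER_CUBIC))
E
```

```text
[0.4756716  0.11824886 0.16652828] [-5.59526872e-04  7.76065860e-01  6.30650821e-01 -1.00459405e-03] [-0.03215029  0.38296968 -0.09007331]
grip px [295.08479272 147.62549135] tip px [295.96944757 160.93767768] collar [295.47235498 153.4574845 ]
(array([295.        , 145.72972973]), 37)
260 117
```

View pics/c2.png

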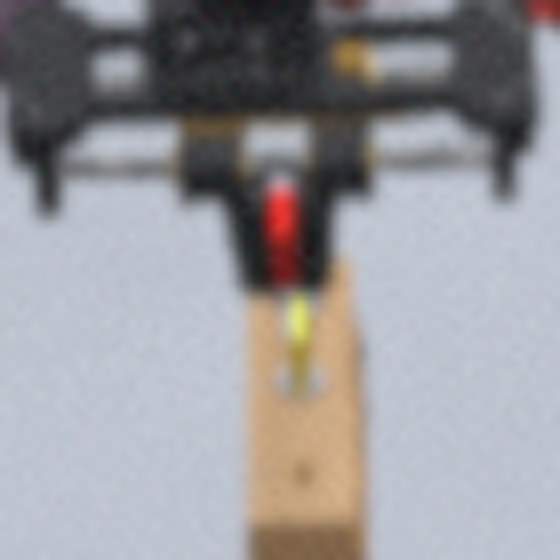

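The side crop shows the key held upright between the pads, with the empty red slot visible at crop (303,472), about full-frame pixel (297.9,176). I'll move above the lock.

Call:
{"method": "arm_command", "body": {
  "moves": [
    {"slide": [-0.04, 0.0102, 0], "yaw": 0},
    {"slide": [-0.04, 0.0102, 0], "yaw": 0},
    {"slide": [-0.04, 0.0102, 0], "yaw": 0},
    {"slide": [-0.04, 0.0102, 0], "yaw": 0},
    {"slide": [-0.04, 0.0102, 0], "yaw": 0},
    {"slide": [-0.04, 0.0102, 0], "yaw": 0},
    {"slide": [-0.04, 0.0102, 0], "yaw": 0},
    {"slide": [-0.042, 0.0102, 0], "yaw": -0.01},
    {"slide": [0, 0, 0], "yaw": 0},
    {"slide": [0, 0, 0], "yaw": 0}
  ]
}}

```text
time_s: 6.75
tcp_pos: [0.4897, -0.2127, 0.1661]
orientation: [-0.002, 0.773, 0.634, -0.0]
force: [0.6, 0.4, -0.3]
opening: 0.088
grasp_force: 30.0
```

```bash
python3 - <<'E'
from h import *; from cell import robot, viewer; import pickle
S0=pickle.load(open("side0.pkl","rb"))
S=viewer.grab_frame("side"); T=viewer.grab_frame("top"); s=robot.observe(); p=s["tcp_pos"]; print(p,s["orientation"],s["force"])
R=np.array(S["R"]);t=np.array(S["t"])
def pr(X): c=R@X+t; return np.array([S["fx"]*c[0]/c[2]+S["cx"],S["fy"]*c[1]/c[2]+S["cy"]])
print("slot S",plane(S,(297.9,176),.048))
# dark slot subpixel centroid
g=cv2.cvtColor(S["pixels"],cv2.COLOR_RGB2GRAY).astype(float)[172:181,293:303]
w=np.clip(np.median(g)-g-8,0,None); v,u=np.mgrid[172:181,293:303]; q=((u*w).sum()/w.sum(),(v*w).sum()/w.sum()); print(q,plane(S,q,.048))
# ring+plug in side0: white/brass blob
m=mask(S0,(0,0,115),(180,255,255),(314,342,243,272))|mask(S0,(10,80,60),(30,255,255),(314,342,243,272))
n,l,st,ce=cv2.connectedComponentsWithStats(m)
for i in range(1,n): print(st[i],ce[i],plane(S0,ce[i],.0775)[:2])
gp=pr(p+[0,0,.011]); u,v=gp.astype(int); print("grip",gp,"tip",pr(p-[0,0,.045]),cen(mask(S,(0,130,80),(8,255,255),(u-15,u+15,v-15,v+20))))
c=S["pixels"][v-30:v+50,u-40:u+40,::-1]; print(u-40,v-30)
cv2.imwrite("pics/c3.png",cv2.resize(c,(560,560),interpolation=cv2.INTER_CUBIC))
E
```

```text
[ 0.49018006 -0.21217017  0.16678177] [-9.77059664e-04  7.72621205e-01  6.34866481e-01 -2.65438161e-04] [ 0.42626684  0.11913124 -0.40454318]
slot S [0.47934212 0.12172335 0.048     ]
(np.float64(297.39325842696627), np.float64(175.9438202247191)) [0.47777645 0.12238504 0.048     ]
[320 250  16  14 166] [327.56626506 256.22289157] [ 0.4893663  -0.21159632]
grip [328.74761784 235.40446561] tip [328.26660864 247.52230594] (array([328.65714286, 235.48571429]), 35)
288 205
```

View pics/c3.png

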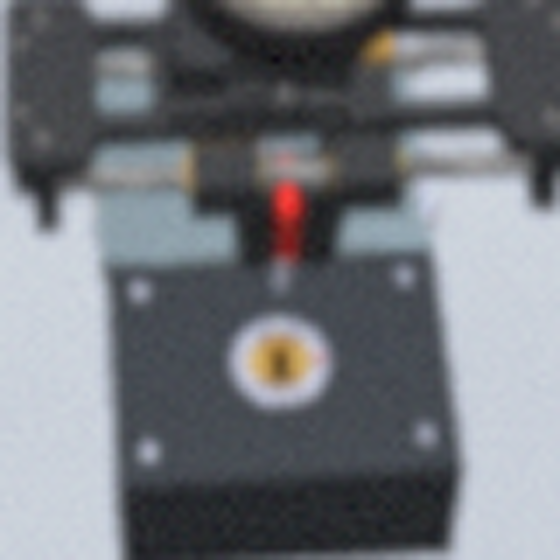

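The key's blade (280,275 in the crop) hangs over the plug, and the keyway is at (280,362). Comparing slot to lock in both views says to move about 2 mm further along -y. I'll go down to just above the face and check.

Call:
{"method": "arm_command", "body": {
  "moves": [
    {"slide": [-0.002, 0, 0.012], "yaw": 0},
    {"slide": [0, 0, 0.012], "yaw": 0},
    {"slide": [0, 0, 0.012], "yaw": 0},
    {"slide": [0, 0, 0], "yaw": 0},
    {"slide": [0, 0, 0], "yaw": 0}
  ]
}}

```text
time_s: 7.48
tcp_pos: [0.4905, -0.2154, 0.1316]
orientation: [-0.0, 0.773, 0.635, 0.0]
force: [0.2, 0.7, -0.0]
opening: 0.089
grasp_force: 30.0
```

```bash
python3 - <<'E'
from h import *; from cell import robot, viewer
S=viewer.grab_frame("side"); s=robot.observe(); print(s["tcp_pos"],s["force"])
c=S["pixels"][225:275,303:353,::-1]
cv2.imwrite("pics/c4.png",cv2.resize(c,(600,600),interpolation=cv2.INTER_CUBIC))
E
```

```text
[ 0.49065339 -0.21554906  0.1319555 ] [ 0.70860564  0.05905266 -0.19409771]
```

View pics/c4.png

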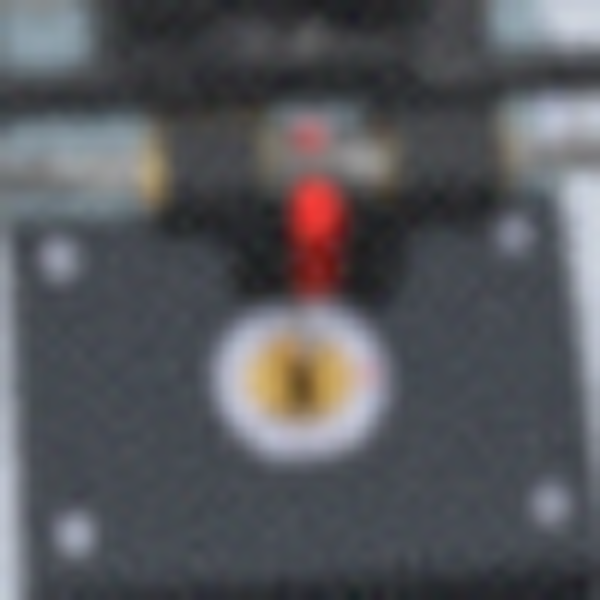

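The blade, a dark line at (298,320) in the crop, points at the keyway (300,383), and the yaw matches. I'll lower into the funnel mouth while watching the force.

Call:
{"method": "arm_command", "body": {
  "moves": [
    {"slide": [0.001, -0.0005, 0.004], "yaw": 0},
    {"slide": [0, 0, 0.004], "yaw": 0},
    {"slide": [0, 0, 0.003], "yaw": 0},
    {"slide": [0, 0, 0.002], "yaw": 0},
    {"slide": [0, 0, 0.002], "yaw": 0},
    {"slide": [0, 0, 0], "yaw": 0}
  ]
}}

```text
time_s: 8.28
tcp_pos: [0.4899, -0.2143, 0.1165]
orientation: [-0.0, 0.773, 0.635, -0.0]
force: [-0.4, 0.6, -0.6]
opening: 0.093
grasp_force: 30.0
```

Call:
{"method": "arm_command", "body": {
  "moves": [
    {"slide": [0, 0, 0.002], "yaw": 0},
    {"slide": [0, 0, 0.002], "yaw": 0},
    {"slide": [0, 0, 0], "yaw": 0}
  ]
}}

```text
time_s: 8.65
tcp_pos: [0.4901, -0.2151, 0.1135]
orientation: [0.001, 0.773, 0.635, -0.0]
force: [-2.4, -2.3, 4.5]
opening: 0.087
grasp_force: 30.0
```

Call:
{"method": "arm_command", "body": {
  "moves": [
    {"slide": [0, 0, 0.001], "yaw": 0.03},
    {"slide": [0, 0, 0.001], "yaw": -0.06},
    {"slide": [0, 0, 0.001], "yaw": 0.06},
    {"slide": [0, 0, 0.001], "yaw": -0.06},
    {"slide": [0, 0, 0], "yaw": 0.03}
  ]
}}

```text
time_s: 9.28
tcp_pos: [0.4897, -0.2155, 0.1091]
orientation: [0.001, 0.773, 0.634, -0.001]
force: [-3.1, -4.0, 2.7]
opening: 0.091
grasp_force: 30.0
```

Call:
{"method": "arm_command", "body": {
  "moves": [
    {"slide": [-0.001, -0.0005, 0.001], "yaw": 0.03},
    {"slide": [0, 0, 0.001], "yaw": -0.06},
    {"slide": [0, 0, 0.001], "yaw": 0.06},
    {"slide": [0, 0, 0.001], "yaw": -0.06},
    {"slide": [0, 0, 0.001], "yaw": 0.06},
    {"slide": [0, 0, 0], "yaw": -0.03}
  ]
}}

```text
time_s: 10.02
tcp_pos: [0.4896, -0.2158, 0.1047]
orientation: [0.001, 0.773, 0.634, -0.0]
force: [-4.4, -1.4, 8.1]
opening: 0.085
grasp_force: 30.0
```

Call:
{"method": "arm_command", "body": {
  "moves": [
    {"slide": [0, -0.0007, 0.001], "yaw": 0.04},
    {"slide": [0, 0, 0.001], "yaw": -0.08},
    {"slide": [0, 0, 0.001], "yaw": 0.08},
    {"slide": [0, 0, 0.001], "yaw": -0.08},
    {"slide": [0, 0, 0.001], "yaw": 0.08},
    {"slide": [0, 0, 0], "yaw": -0.04}
  ]
}}

```text
time_s: 10.78
tcp_pos: [0.4894, -0.2158, 0.0993]
orientation: [0.001, 0.773, 0.634, 0.0]
force: [-0.3, -3.0, 2.3]
opening: 0.086
grasp_force: 30.0
```

Call:
{"method": "arm_command", "body": {
  "moves": [
    {"slide": [-0.0003, 0, 0.0015], "yaw": 0.04},
    {"slide": [0, 0, 0.0015], "yaw": -0.08},
    {"slide": [0, 0, 0.0015], "yaw": 0.08},
    {"slide": [0, 0, 0.001], "yaw": -0.08},
    {"slide": [0, 0, 0.001], "yaw": 0.08},
    {"slide": [0, 0, 0.0005], "yaw": -0.04},
    {"slide": [0, 0, 0], "yaw": 0}
  ]
}}

```text
time_s: 11.65
tcp_pos: [0.4896, -0.2159, 0.0938]
orientation: [0.001, 0.773, 0.634, 0.0]
force: [-4.4, -0.9, 13.2]
opening: 0.085
grasp_force: 30.0
```

Call:
{"method": "arm_command", "body": {
  "moves": [
    {"slide": [0, -0.0005, 0.001], "yaw": 0.04},
    {"slide": [0, 0, 0.0005], "yaw": -0.08},
    {"slide": [0, 0, 0], "yaw": 0.04},
    {"slide": [0, 0, 0], "yaw": 0}
  ]
}}

```text
time_s: 12.15
tcp_pos: [0.4896, -0.2159, 0.093]
orientation: [0.001, 0.773, 0.634, 0.001]
force: [-5.0, 0.6, 16.2]
opening: 0.09
grasp_force: 30.0
```

The TCP is at the expected seated height of 0.093 with 16 N of push, so I'll start the turn.

Call:
{"method": "arm_command", "body": {
  "moves": [
    {"slide": [0, 0, 0], "yaw": 0.1},
    {"slide": [0, 0, 0], "yaw": 0.1},
    {"slide": [0, 0, 0], "yaw": 0.1},
    {"slide": [0, 0, 0], "yaw": 0.1},
    {"slide": [0, 0, 0], "yaw": 0.1},
    {"slide": [0, 0, 0], "yaw": 0.1}
  ]
}}

```text
time_s: 12.9
tcp_pos: [0.4883, -0.2154, 0.093]
orientation: [-0.0, 0.927, 0.376, -0.0]
force: [-9.3, 1.0, 21.0]
opening: 0.089
grasp_force: 30.0
```

```bash
python3 - <<'E'
from h import *; from cell import robot, viewer
S=viewer.grab_frame("side"); s=robot.observe(); print(s["tcp_pos"],s["orientation"],s["force"],s["torque"],s["opening"])
c=S["pixels"][190:290,280:380,::-1]
cv2.imwrite("pics/c5.png",cv2.resize(c,(600,600),interpolation=cv2.INTER_CUBIC))
E
```

```text
[ 0.48821413 -0.21537483  0.09294746] [-8.96350745e-05  9.27231103e-01  3.74489595e-01 -1.33261010e-04] [-8.61507969  1.89214902 19.59289041] [0.31718561 1.49520573 0.05710226] 0.08578501596536992
```

View pics/c5.png

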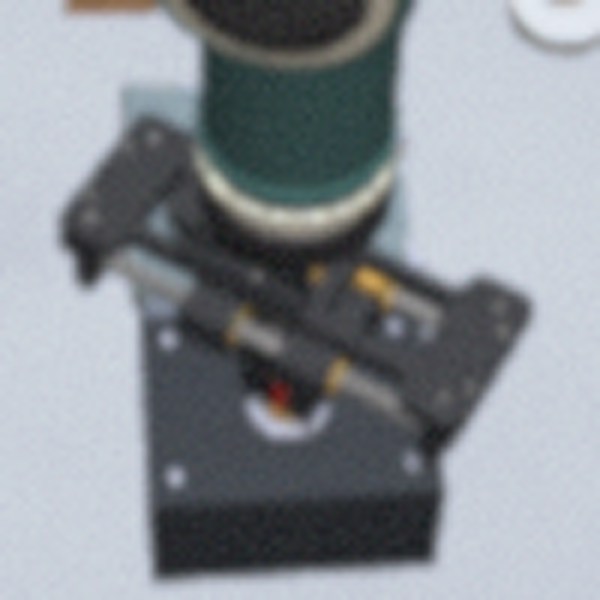

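The crop shows the key low in the lock, with the collar on the plug at (280,400), and the gripper turned. I'll ease the side load and carry on turning.

Call:
{"method": "arm_command", "body": {
  "moves": [
    {"slide": [-0.001, -0.001, 0], "yaw": 0.1},
    {"slide": [0, 0, 0], "yaw": 0.1},
    {"slide": [0, 0, 0], "yaw": 0.1},
    {"slide": [0, 0, 0], "yaw": 0.1},
    {"slide": [0, 0, 0], "yaw": 0.1}
  ]
}}

```text
time_s: 13.58
tcp_pos: [0.4872, -0.2141, 0.0926]
orientation: [-0.001, 0.991, 0.135, 0.0]
force: [-7.2, 6.9, 18.8]
opening: 0.087
grasp_force: 30.0
```

Call:
{"method": "arm_command", "body": {
  "moves": [
    {"slide": [-0.0007, -0.0012, 0], "yaw": 0.1},
    {"slide": [0, 0, 0], "yaw": 0.1},
    {"slide": [0, 0, 0], "yaw": 0.1},
    {"slide": [0, 0, 0], "yaw": 0.1},
    {"slide": [0, 0, 0], "yaw": 0.1},
    {"slide": [0, 0, 0], "yaw": 0.05},
    {"slide": [0, 0, 0], "yaw": 0}
  ]
}}

```text
time_s: 14.45
tcp_pos: [0.4871, -0.2127, 0.0927]
orientation: [-0.002, 0.99, -0.138, 0.001]
force: [-4.1, 8.3, 16.9]
opening: 0.09
grasp_force: 30.0
```

```bash
python3 - <<'E'
from h import *; from cell import robot, viewer
S=viewer.grab_frame("side");T=viewer.grab_frame("top"); s=robot.observe(); print(s["tcp_pos"],s["orientation"],s["force"],s["torque"],s["opening"],s["time_s"])
r=lambda i:cv2.resize(i,(400,400),interpolation=cv2.INTER_CUBIC)
cv2.imwrite("pics/c6.png",np.hstack([r(S["pixels"][190:290,280:380,::-1]),r(T["pixels"][155:255,320:420,::-1])]))
E
```

```text
[ 0.48711151 -0.2127328   0.09267452] [-1.51492135e-03  9.90451760e-01 -1.37847952e-01  9.78929147e-04] [-4.35638062  8.27280314 17.26709651] [1.34329873 0.64976727 0.15829519] 0.08746492604649217 14.55
```

View pics/c6.png

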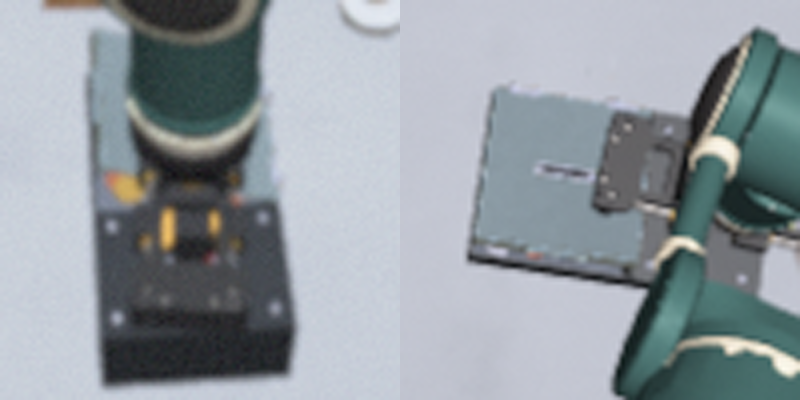

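The lid is up. In the top crop its front edge has moved back about 4 px, as expected at roughly 0.4 rad, and the box's dark front and contents show beneath it. The key is still gripped and turned about 1.65 rad at seated height, so I'll hand in.

```bash
python3 -c "
from cell import robot
print(robot.close_job())"
```

```text
the job is handed in; nothing more can be done
None
```

The tip box is open: the red key is fully home in the lock, turned about a quarter turn clockwise and still gripped, and the lid is up; the job is handed in, with no verdict returned.

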